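# Latch the narrow stock cabinet

### The arm

A 6-joint arm with a two-finger parallel gripper is mounted at the origin on the work surface. World frame = base frame: x ahead of the robot, y to its left, z up, the work surface at z = 0. Lengths are in m, angles in rad, forces in N, time in s.
With the tool pointing down it reaches from about 0.35 to 0.775 m from the base axis. Payload 7.3 kg.
Tool frame: the origin (TCP) lies on the centre line of the jaws, within the pads' length; the fingertips stand 17 mm ahead of it and the grasp point (between the pads) lies 2 mm behind it (robot.tip_extent is the distance from the TCP to the fingertips, in m); z points along the fingers, y is the line along which they close (so a half turn about z gives the same grasp; the last joint's range is limited). The gripper opens to 92 mm and grips with 3 to 60 N. Pads are 19 mm wide; open, the fingers measure 130 mm over their backs; the gripper's body (75 mm by 190 mm) begins 47 mm behind the grasp point.
Start: joints at [0.977, 0.342, 1.524, -0, 1.275, -0.146], TCP at [0.227, 0.473, 0.244] pointing down, gripper open.
Joint ranges: [-2.53, 2.53], [-0.77, 2.02], [0.04, 2.7], [-1, 4.14], [0.28, 2.66], [-3.11, 3.11]. Speed limits (rad/s): [2.57, 2.57, 3.14, 3.14, 3.14, 3.14].

### API

Orientations are given as [roll, pitch, yaw] about the fixed x, y, z axes, in that order (R = Rz(yaw) Ry(pitch) Rx(roll)).
In Python, from cell import robot gives the robot as it stands.
- The arm moves only by the tool step_arm, never from a script. Its argument "motion" is a list of rows, each a list of 2 entries, a list of its own where there are three numbers: the shift along the tool's x, y, z in units of 60 mm (1.0 is 60 mm), then the turn about the tool's z in rad. In form: [[[x, y, z], spin], ...]. A call has 1 to 10 rows; each row is the pose to reach, as a shift and turn from the pose commanded when the call began, along the tool's axes at that moment; what a row does not reach only later rows make up. A row lasts 1/8 s, in which the tool goes at most 62.5 mm and 10.7 degrees, less where a joint would pass 70% of its speed; a pose out of reach is approached as far as the arm can. A call with a gripper value outside its range is refused whole. "hand" is the closure in counts, from 0 (fully open) to 255 (shut), set as the call begins (left out, the last holds). The fingers move at their own pace and stop on an object; "squeeze" is the grip in N (left out, the last holds). Time passes only in rows, so rows that repeat a pose let the fingers close. It gives the time, the measured TCP pose, the force, the opening and the grip force at its end, in the units of the state.
- robot.observe(): the state, without advancing time (a new reading comes with each control period).
- robot.read_camera(name): name is "side" or "top" or "wrist"; returns a dict with "pixels" (420x560x3 uint8, red, green, blue), "intrinsics" (3x3 intrinsics, pixels), "xyz" and "rotation" of the camera in the world; the wrist camera has in their place "T_tool_cam" (4x4, takes a point from camera to tool coordinates, whose origin is the TCP and whose axes are the flange's). Camera axes: x right, y up, looking along -z (the intrinsics and any distortion apply to the point x, -y, -z); pixel columns grow to the right and rows downward; lengths in m; the calibration is good to about 2 mm. The wrist camera is an equidistant fisheye: a pixel r from the principal point sees the ray r / f radians off the axis. A picture is of the moment at which its call begins: read the wrist's pose just before it. There is no depth.
- robot.hand_in(): hands the job in; it is judged then, once.
The state is a dict: "time": time; "qpos": joint angles; "qvel": joint speeds; "joint_efforts": joint torques, N m; "tool_pos": TCP position; "tool_rot": TCP orientation; "contact_force": force on the tool from outside, world axes, zero at the start; "torque": the same for the moment, N m; "opening": finger opening in m; "grip_force": force on a finger pad.
Only numpy, scipy, OpenCV 4.12 (cv2) and the standard library are available. Lean on these libraries where they do the work, as an engineer would, in place of code of your own. Each camera call takes 0.05 s, during which the arm holds its last target. There are 200 camera calls.

### The job

On the jeweller's bench stand two small wooden cabinets with their doors ajar. Push the door of the narrow cabinet (the one with the bench block put away in it) fully home, until its sprung latch tongue rides over the keeper and snaps in behind it. Leave the wide cabinet's door standing open where it is.

Things in the scene. Friction and masses are not known exactly. Their poses are not given: they have to be found in the camera images.
- narrow_cabinet: Fixed wooden cabinet 130 wide, 110 deep, 130 mm high (the wide one: 210 wide). Origin: centre of underside, on the bench; z up, x from open front to back, y along the width. Front plane x=-55 mm faces away from the robot: its door is pushed back towards the robot. Hinge line x=-55, y=+57. A steel keeper on the -y wall stands 33 mm out of the front, 32 to 52 mm above the bench.
- narrow_door (a joint): Door angle, rad: 0 shut, inner face on the front plane; grows as the free edge swings out (clockwise from above). Stays where left; moves at under 1 N. Panel 112 wide, 8 thick, 5 to 127 mm above the bench. Latch case on its outer face: last 30 mm at the free edge, 20 mm out, 29 to 55 mm above the bench. Outer face above 60 mm is bare: push there, near the free edge.
- narrow_tongue (a joint): How far the brass tongue at the door's free edge is pressed into its case, m: 0 sprung out (8 mm past the edge), 0.009 fully in. Its slope faces the cabinet. The keeper meets it at about 0.12 rad of door angle and presses it in some 5 mm; it springs back to 0 behind the keeper at about 0.02 rad. Driving it over takes 5 to 15 N near the free edge.
- wide_door_edge (a point): Top corner of the free edge of the wide cabinet's door (192 mm wide panel, outer face, 127 mm above the bench). That cabinet is made alike; its door is to be left alone.
There are look-alikes about, which are no part of the job. What is shaped like the narrow_cabinet but pink is not meant.

How it is judged:
At the end, for the whole second after the job is handed in: The narrow cabinet's door is shut within 0.045 rad (about 5 mm at its free edge) and at rest, its tongue sprung out again to within 3 mm behind the keeper, and the wide cabinet's door edge is within 30 mm of where it was (value of joint narrow_door below 0.045 rad and value of joint narrow_tongue below 0.003 m and velocity of joint narrow_door between -0.05 and 0.05 rad/s and distance of wide_door_edge from where it was at the start of the episode below 0.03 m); the robot touches nothing.
It fails at once if the wide cabinet's door is moved by more than 30 mm (distance of wide_door_edge from where it was at the start of the episode above 0.03 m).
It also fails if it takes over 35 s, if anything falls off the work surface, if the arm or the gripper's body presses on something with over 40 N, if the wrist force passes 120 N, or if a joint passes its speed limit or range.

## Working session

There is one attempt and no reset: what is moved stays moved. The work goes in short steps, Python scripts to look and compute and a tool call to move; the robot and the scene stay as the last step left them, time stands still between calls to the robot, and variables do not carry over. Pictures are saved under pics/ and viewed, at most 10 in all, crops included, and the job is handed in when it is done.

Besides the shell and the picture viewer there is one more tool, called after ">>>" as name(argument=value, ...), one argument or row to a line, values as JSON. step_arm: Moves the arm, as the interface text tells. Its arguments: {"type":"object","properties":{"motion":{"type":"array"},"hand":{"type":"number"},"squeeze":{"type":"number"}},"required":["motion"]}

```bash
mkdir -p pics; python3 - <<'E'
from cell import robot
import cv2,json,numpy as np
s=robot.observe();print(s['time'],s['tool_pos'],s['tool_rot'])
for n in('top','side'):
    c=robot.read_camera(n);cv2.imwrite(f'pics/{n}.png',c['pixels'][:,:,::-1])
    print(n,c['intrinsics'],c['xyz'],c['rotation'],[k for k in c])
E
```

```text
0.0 [0.2271013  0.47292128 0.24304044] [-3.14006286e+00 -2.30795824e-04  2.69373019e+00]
top [[513.88270943   0.         271.86972847]
 [  0.         513.88270943 202.5723867 ]
 [  0.           0.           1.        ]] [0.11173577 0.15429311 1.45687488] [ 0.19732342  0.00646245 -1.56997586] ['pixels', 'intrinsics', 'xyz', 'rotation']
side [[509.63377382   0.         285.67266032]
 [  0.         509.63377382 215.38453803]
 [  0.           0.           1.        ]] [ 0.98485184 -0.96695578  1.14554888] [0.87731708 0.0132062  0.4900071 ] ['pixels', 'intrinsics', 'xyz', 'rotation']
```

View pics/top.png

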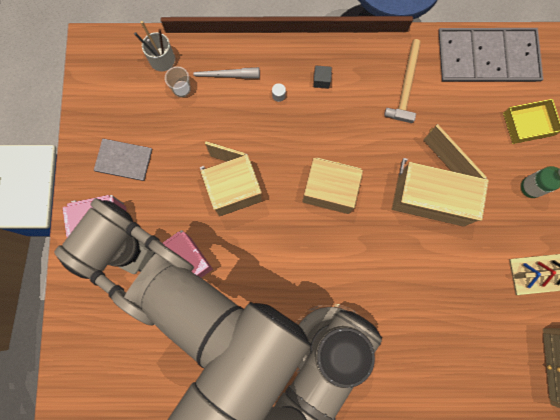

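View pics/side.png

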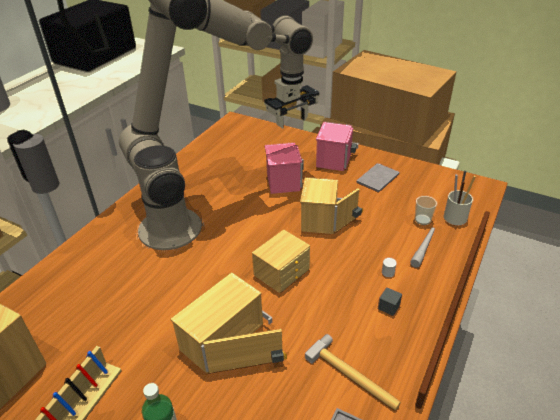

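The top view shows these candidates:
- wooden box with an open door at (232,183)
- doorless wooden box at (333,185)
- wide cabinet at (442,190), door open up to (430,130)
- pink boxes at (95,215) and (185,255)

I choose (232,183). Its hinge is at about (245,158), the door's free edge at about (207,145), and the keeper at about (203,168). The side view agrees, with the door at (345,208).

```bash
cat > h.py <<'E'
import numpy as np,cv2
from scipy.spatial.transform import Rotation as R
def ray(c,u,v):
    K=c['intrinsics'];d=np.array([(u-K[0,2])/K[0,0],-(v-K[1,2])/K[1,1],-1])
    r=np.asarray(c['rotation']);M=r if r.shape==(3,3) else R.from_euler('xyz',r).as_matrix()
    return np.asarray(c['xyz']),M@d
def onz(c,u,v,z):
    o,d=ray(c,u,v);return o+d*(z-o[2])/d[2]
E
python3 - <<'E'
from cell import robot
from h import *
c=robot.read_camera('top');p=c['pixels'][:,:,::-1].copy()
hsv=cv2.cvtColor(p,cv2.COLOR_BGR2HSV)
m=cv2.inRange(hsv,(18,60,185),(32,170,255))
cs,_=cv2.findContours(m,cv2.RETR_EXTERNAL,cv2.CHAIN_APPROX_NONE)
for k in cs:
    if cv2.contourArea(k)<60: continue
    b=cv2.boxPoints(cv2.minAreaRect(k));print(cv2.contourArea(k),b.round(1).tolist(),[onz(c,*q,.13)[:2].round(3).tolist() for q in b])
for q in[(207,144),(245,157)]:print(onz(c,*q,.127).round(3))
a=p[120:230,170:300];b=m[120:230,170:300]
im=np.hstack([cv2.resize(a,None,fx=5,fy=5,interpolation=2)]);cv2.imwrite('pics/crop.png',im)
E
```

```text
369.5 [[514.0, 278.8999938964844], [558.0, 274.5], [559.5, 290.29998779296875], [515.5999755859375, 294.70001220703125]] [[0.178, -0.454], [0.189, -0.567], [0.15, -0.567], [0.138, -0.455]]
373.0 [[510.3999938964844, 258.8999938964844], [558.7999877929688, 252.39999389648438], [560.7000122070312, 266.79998779296875], [512.4000244140625, 273.3999938964844]] [[0.229, -0.45], [0.246, -0.576], [0.209, -0.576], [0.192, -0.452]]
1908.0 [[303.79998779296875, 194.6999969482422], [313.5, 155.89999389648438], [363.20001220703125, 168.3000030517578], [353.5, 207.10000610351562]] [[0.398, 0.079], [0.505, 0.052], [0.47, -0.08], [0.365, -0.051]]
2003.0 [[191.1999969482422, 146.89999389648438], [238.39999389648438, 130.10000610351562], [260.79998779296875, 192.5], [213.5, 209.39999389648438]] [[0.53, 0.381], [0.578, 0.254], [0.404, 0.192], [0.359, 0.316]]
3360.5 [[399.79998779296875, 201.39999389648438], [418.3999938964844, 120.69999694824219], [499.8999938964844, 139.5], [481.29998779296875, 220.1999969482422]] [[0.38, -0.173], [0.603, -0.235], [0.55, -0.45], [0.33, -0.383]]
851.5 [[510.70001220703125, 111.5], [547.5999755859375, 104.0999984741211], [553.2000122070312, 131.8000030517578], [516.2000122070312, 139.1999969482422]] [[0.63, -0.487], [0.651, -0.589], [0.571, -0.596], [0.551, -0.494]]
189.0 [[400.6000061035156, 108.69999694824219], [415.5, 38.900001525878906], [419.29998779296875, 39.70000076293945], [404.5, 109.5]] [[0.638, -0.188], [0.845, -0.24], [0.843, -0.25], [0.636, -0.198]]
[0.539 0.339 0.127]
[0.503 0.235 0.127]
```

View pics/crop.png

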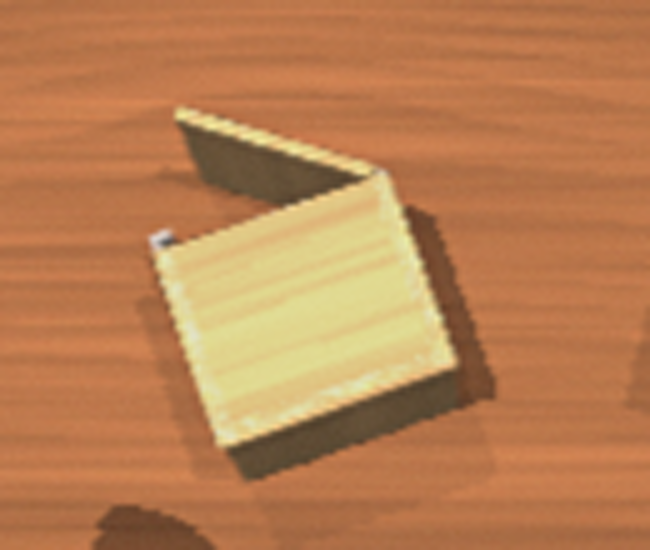

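The crop confirms the choice: a wooden narrow cabinet with its door ajar, hinge corner at crop (385,172), free edge at (176,107) and keeper at (162,240). Next I compute the cabinet pose and the push poses.

```bash
cat > pose.py <<'E'
from cell import robot
from h import *
c=robot.read_camera('top')
f=lambda u,v,z:onz(c,170+u/5-.4,120+v/5-.4,z)[:2]
fl,fr,br,bl=[f(u,v,.13) for u,v in[(157,250),(388,172),(457,365),(220,447)]]
print('sizes',[round(float(np.linalg.norm(a)),3) for a in(fl-fr,fr-br,br-bl,bl-fl)])
y=(fr-fl)+(br-bl);y/=np.linalg.norm(y);x=np.array([y[1],-y[0]])  # z up: x = y cross z
ctr=(fl+fr+br+bl)/4
print('ctr',ctr,'x',x,'yaw',np.arctan2(x[1],x[0]))
W=lambda a,b:ctr+a*x+b*y
h=W(-.055,.057);e=f(176,107,.127)
d=e-h;print('edge cab',(e-ctr)@x,(e-ctr)@y,'len',np.linalg.norm(d),'angle',np.arctan2(-d@x,-d@y))
s=robot.observe();p=s['tool_pos'];T=R.from_euler('xyz',s['tool_rot']).as_matrix()
print('tool',p,s['tool_rot'],'toolaxes\n',T.round(3))
for n,a,b,z in[('over',-.18,-.045,.23),('down',-.18,-.045,.1),('shutface',-.063,-.045,.1)]:
    w=np.r_[W(a,b),z];print(n,w.round(3),'r',np.linalg.norm(w[:2]).round(3),'shift/60',(T.T@(w-p)/.06).round(2))
E
python3 pose.py
```

```text
sizes [0.13, 0.113, 0.132, 0.113]
ctr [0.43516594 0.27247398] x [-0.94309181 -0.33253247] yaw -2.8026050617571605
edge cab -0.13009897206748014 -0.030776430842108456 len 0.11551864532174713 angle 0.707719460713962
tool [0.22719404 0.47305271 0.24332785] [-3.14071023e+00 -1.03923196e-04  2.69378226e+00] toolaxes
 [[-0.901  0.433 -0.   ]
 [ 0.433  0.901 -0.001]
 [ 0.    -0.001 -1.   ]]
over [0.59  0.375 0.23 ] r 0.699 shift/60 [-6.16  1.14  0.22]
down [0.59  0.375 0.1  ] r 0.699 shift/60 [-6.16  1.14  2.39]
shutface [0.48  0.336 0.1  ] r 0.586 shift/60 [-4.78 -0.24  2.39]
```

>>> step_arm(
  motion=[
    [[-6.2, 1.1, 0.2], -0.787],
    [[-6.2, 1.1, 0.2], -0.787],
    [[-6.2, 1.1, 0.2], -0.787],
    [[-6.2, 1.1, 0.2], -0.787],
    [[-6.2, 1.1, 0.2], -0.787],
    [[-6.2, 1.1, 0.2], -0.787],
    [[-6.2, 1.1, 0.2], -0.787],
    [[-6.2, 1.1, 0.2], -0.787],
    [[-6.2, 1.1, 0.2], -0.787],
    [[-6.2, 1.1, 0.2], -0.787],
  ],
  hand=255,
  squeeze=20,
)

```text
time: 1.45
tool_pos: [0.5899, 0.3727, 0.2325]
tool_rot: [3.141, 0.001, -2.8]
contact_force: [-0.3, -0.0, 0.7]
opening: 0.001
grip_force: 0.0
```

```bash
python3 pose.py|tail -7; python3 - <<'E'
from cell import robot
import cv2
c=robot.read_camera('side');cv2.imwrite('pics/s2.png',cv2.resize(c['pixels'][120:290,240:480,::-1],None,fx=3,fy=3))
E
```

```text
tool [0.59006094 0.37266595 0.23252848] [ 3.14133564e+00  7.15099277e-04 -2.80064756e+00] toolaxes
 [[-0.942 -0.334  0.001]
 [-0.334  0.942  0.   ]
 [-0.001  0.    -1.   ]]
over [0.59  0.375 0.23 ] r 0.699 shift/60 [-0.01  0.03  0.04]
down [0.59  0.375 0.1  ] r 0.699 shift/60 [-0.01  0.03  2.21]
shutface [0.48  0.336 0.1  ] r 0.586 shift/60 [1.94 0.04 2.21]
```

View pics/s2.png

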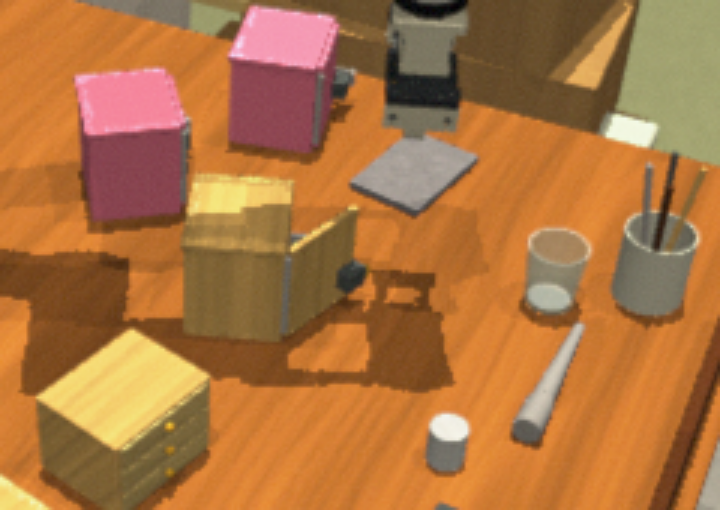

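The gripper hangs beyond the open door, clear of it (fingers at (420,130), door edge at (355,210)). Lower it, then push.

>>> step_arm(
  motion=[
    [[0, 0, 1], 0],
    [[0, 0, 2], 0],
    [[0, 0, 2.2], 0],
    [[0, 0, 2.2], 0],
    [[0, 0, 2.2], 0],
    [[0, 0, 2.2], 0],
  ],
)

```text
time: 2.3
tool_pos: [0.5923, 0.3722, 0.1024]
tool_rot: [3.141, 0.004, -2.802]
contact_force: [0.1, 0.0, -0.3]
opening: 0.0002
grip_force: 0.0
```

>>> step_arm(
  motion=[
    [[0.25, 0, 0], 0],
    [[0.5, 0, 0], 0],
    [[0.65, 0, 0], 0],
    [[0.8, 0, 0], 0],
    [[0.95, 0, 0], 0],
    [[1.1, 0, 0], 0],
    [[1.2, 0, 0], 0],
    [[1.3, 0, 0], 0],
    [[1.4, 0, 0], 0],
    [[1.4, 0, 0], 0],
  ],
)

```text
time: 3.55
tool_pos: [0.5109, 0.3502, 0.1001]
tool_rot: [3.132, 0.006, -2.802]
contact_force: [-0.9, 27.3, -5.9]
opening: 0.0007
grip_force: 16.8
```

```bash
python3 pose.py|tail -7; python3 - <<'E'
from cell import robot
import cv2
c=robot.read_camera('side');cv2.imwrite('pics/s3.png',cv2.resize(c['pixels'][120:290,240:480,::-1],None,fx=3,fy=3))
print(robot.observe()['contact_force'])
E
```

```text
tool [0.51102761 0.35021383 0.10007667] [ 3.13173729  0.00556049 -2.80221758] toolaxes
 [[-0.943 -0.333  0.002]
 [-0.333  0.943  0.011]
 [-0.006  0.01  -1.   ]]
over [0.59  0.375 0.23 ] r 0.699 shift/60 [-1.39 -0.03 -2.16]
down [0.59  0.375 0.1  ] r 0.699 shift/60 [-1.38 -0.05  0.01]
shutface [0.48  0.336 0.1  ] r 0.586 shift/60 [ 0.57 -0.05 -0.  ]
[-1.28013681 27.99068255 -5.83180687]
```

View pics/s3.png

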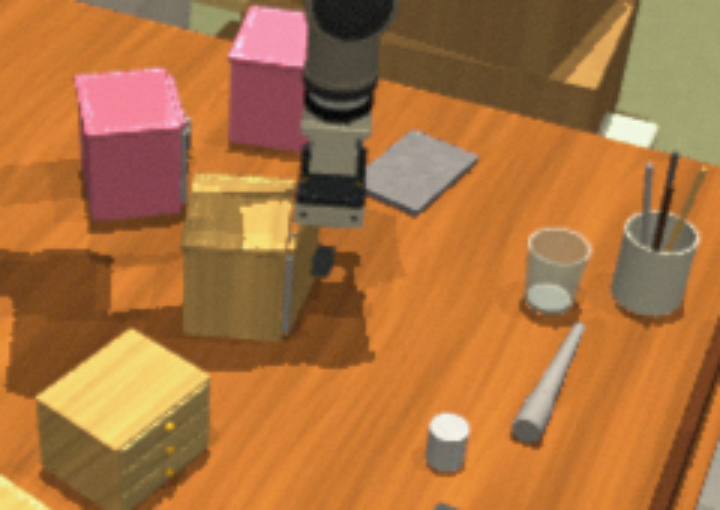

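The 27 N is sideways (along tool y): the door's free edge has caught in the gap between the fingers. I back off, shift towards the hinge and push on the bare face.

>>> step_arm(
  motion=[
    [[-0.2, 0, 0], 0],
    [[-0.4, 0, 0], 0],
    [[-0.4, -0.2, 0], 0],
    [[-0.4, -0.37, 0], 0],
    [[-0.4, -0.37, 0], 0],
    [[-0.4, -0.37, 0], 0],
  ],
)

```text
time: 4.4
tool_pos: [0.5419, 0.3305, 0.0999]
tool_rot: [3.141, 0.0, -2.803]
contact_force: [-0.0, 1.0, -0.4]
opening: 0.0003
grip_force: 0.0
```

>>> step_arm(
  motion=[
    [[0.15, 0, 0], 0],
    [[0.3, 0, 0], 0],
    [[0.4, 0, 0], 0],
    [[0.45, 0, 0], 0],
    [[0.5, 0, 0], 0],
    [[0.55, 0, 0], 0],
    [[0.6, 0, 0], 0],
    [[0.6, 0, 0], 0],
  ],
)

```text
time: 5.4
tool_pos: [0.508, 0.3188, 0.0998]
tool_rot: [3.142, 0.0, -2.802]
contact_force: [1.0, 0.1, 0.1]
opening: 0.0006
grip_force: 0.3
```

```bash
python3 pose.py|tail -7; python3 - <<'E'
from cell import robot
import cv2
c=robot.read_camera('side');cv2.imwrite('pics/s4.png',cv2.resize(c['pixels'][160:260,280:400,::-1],None,fx=5,fy=5))
print(robot.observe()['contact_force'])
E
```

```text
tool [0.50805816 0.31879594 0.09974818] [ 3.14155572e+00  3.60905192e-05 -2.80238924e+00] toolaxes
 [[-0.943 -0.333  0.   ]
 [-0.333  0.943  0.   ]
 [-0.     0.    -1.   ]]
over [0.59  0.375 0.23 ] r 0.699 shift/60 [-1.6   0.43 -2.17]
down [0.59  0.375 0.1  ] r 0.699 shift/60 [-1.6   0.43 -0.  ]
shutface [0.48  0.336 0.1  ] r 0.586 shift/60 [ 0.35  0.43 -0.  ]
[ 0.07978126 -0.11551671  0.8706945 ]
```

View pics/s4.png

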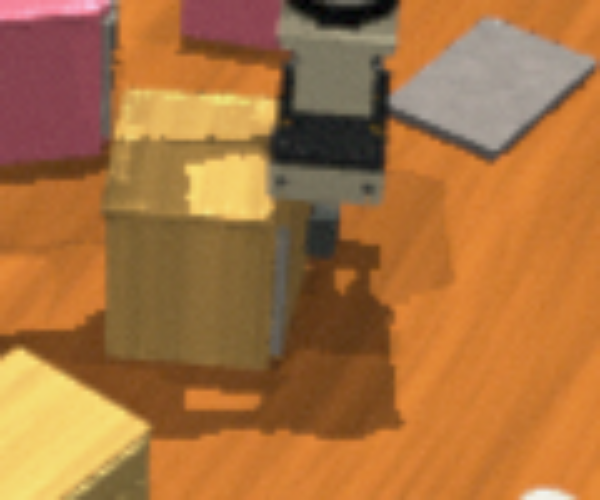

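The fingers (325,230) are now on the outer face and pushing with 1 N. I keep going.

>>> step_arm(
  motion=[
    [[0.05, 0, 0], 0],
    [[0.1, 0, 0], 0],
    [[0.13, 0, 0], 0],
    [[0.16, 0, 0], 0],
    [[0.16, 0, 0], 0],
  ],
)

```text
time: 6.12
tool_pos: [0.4987, 0.3155, 0.0997]
tool_rot: [-3.142, -0.001, -2.802]
contact_force: [0.3, 0.4, 0.2]
opening: 0.0003
grip_force: 0.2
```

>>> step_arm(
  motion=[
    [[0.02, 0, 0], 0],
    [[0.04, 0, 0], 0],
    [[0.06, 0, 0], 0],
    [[0.06, 0, 0], 0],
  ],
)

```text
time: 6.62
tool_pos: [0.4983, 0.3153, 0.0999]
tool_rot: [3.141, 0.006, -2.802]
contact_force: [11.4, 5.2, -7.4]
opening: 0.0006
grip_force: 6.0
```

Now in contact with the keeper (about 12 N). I press on gently.

>>> step_arm(
  motion=[
    [[0.02, 0, 0], 0],
    [[0.04, 0, 0], 0],
    [[0.06, 0, 0], 0],
    [[0.06, 0, 0], 0],
  ],
)

```text
time: 7.12
tool_pos: [0.4983, 0.3153, 0.1]
tool_rot: [3.141, 0.015, -2.803]
contact_force: [23.2, 10.6, -15.8]
opening: 0.0003
grip_force: 12.6
```

>>> step_arm(
  motion=[
    [[0.02, 0, 0], 0],
    [[0.04, 0, 0], 0],
    [[0.04, 0, 0], 0],
  ],
)

```text
time: 7.5
tool_pos: [0.4983, 0.3153, 0.1002]
tool_rot: [3.14, 0.02, -2.803]
contact_force: [32.2, 13.4, -23.0]
opening: 0.0003
grip_force: 17.0
```

The door does not move at about 35 N, and the numbers put it near shut already. I back off and look.

>>> step_arm(
  motion=[
    [[-0.3, 0, 0], 0],
    [[-1.0, 0, 0], 0],
    [[-1.3, 0, 0], 0],
    [[-1.3, 0, -1], 0],
    [[-1.3, 0, -2], 0],
    [[-1.3, 0.5, -3], 0],
    [[-1.3, 1.5, -3], 0],
    [[-1.3, 2.0, -3], 0],
    [[-1.3, 2.0, -3], 0],
    [[-1.3, 2.0, -3], 0],
  ],
)

```text
time: 8.75
tool_pos: [0.5236, 0.4507, 0.2793]
tool_rot: [-3.141, -0.001, -2.803]
contact_force: [0.4, 0.6, -0.6]
opening: 0.0009
grip_force: 0.0
```

```bash
python3 - <<'E'
from cell import robot
import cv2,numpy as np
a=robot.read_camera('side')['pixels'][160:260,280:370,::-1];b=robot.read_camera('top')['pixels'][120:220,180:270,::-1]
cv2.imwrite('pics/s5.png',cv2.resize(np.hstack([a,b]),None,fx=4.4,fy=4.4,interpolation=2))
s=robot.observe();print(s['time'],s['contact_force'],s['tool_pos'])
E
```

```text
8.85 [ 0.27681421 -0.52530017  0.48133659] [0.5241449  0.45020614 0.27959472]
```

View pics/s5.png

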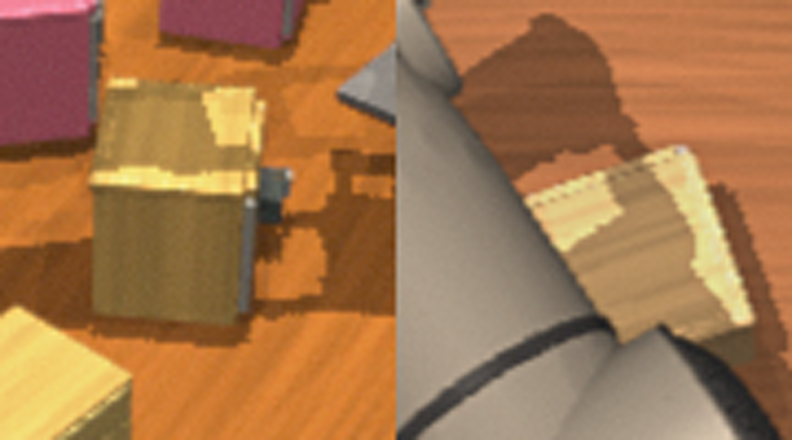

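It looks near shut, with the latch case at (272,195) left. The arm hides the free edge in the top view, so I move it aside to see the gap.

>>> step_arm(
  motion=[
    [[4.5, 2, 0], 0],
    [[4.5, 2, 0], 0],
    [[4.5, 2, 0], 0],
    [[4.5, 2, 0], 0],
    [[4.5, 2, 0], 0],
    [[4.5, 2, 0], 0],
    [[4.5, 2, 0], 0],
    [[4.5, 2, 0], 0],
  ],
)

```text
time: 9.85
tool_pos: [0.2305, 0.4745, 0.2796]
tool_rot: [-3.141, 0.0, -2.804]
contact_force: [-0.4, 0.1, -0.8]
opening: 0.0003
grip_force: 0.0
```

```bash
python3 - <<'E'
from cell import robot
import cv2,numpy as np
a=robot.read_camera('side')['pixels'][160:240,290:370,::-1];b=robot.read_camera('top')['pixels'][140:220,190:270,::-1]
cv2.imwrite('pics/s6.png',cv2.resize(np.hstack([a,b]),None,fx=5,fy=5,interpolation=2))
s=robot.observe();print(s['time'],s['contact_force'],s['tool_pos'])
E
```

```text
9.95 [-0.69557743  0.00157633  0.05901727] [0.23027024 0.47457915 0.27945796]
```

View pics/s6.png

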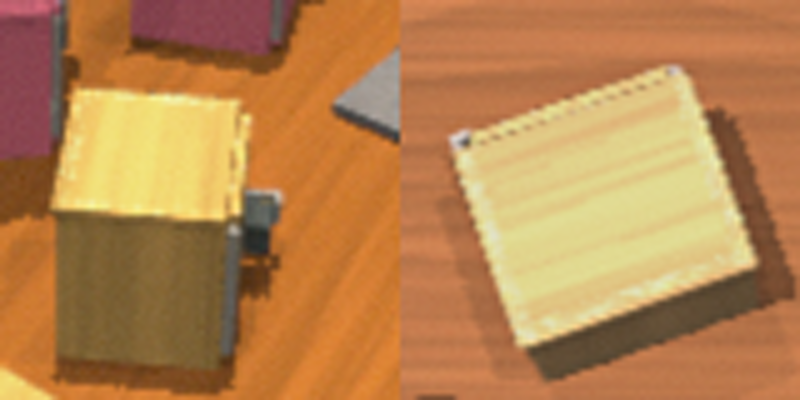

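The top view shows the seam between door and cabinet as a thin, even line from (465,137) to (670,80), with no wedge. Unlatched at 0.12 rad, the gap would be about 25 px at the free edge. Together with the hard stop at 35 N, this means the door is home and latched. The robot is clear, so I hand in.

```bash
python3 -c "
from cell import robot
print(robot.hand_in())"
```

```text
the job is handed in; nothing more can be done
None
```

I pushed the narrow cabinet's door shut against its stop and handed the job in at about 10 s. The even seam and the hard stop at about 40 N show it latched, though I couldn't see the tongue itself and no verdict came back. I never went near the wide cabinet's door.

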